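# Stow the tin, shut the drawer and wedge up the cabinet

## Robot

A 6-joint arm with a two-finger parallel gripper is mounted at the origin on the work surface. World frame = base frame: x ahead of the robot, y to its left, z up, the work surface at z = 0. Lengths are in m, angles in degrees, forces in N, time in s.
With the tool pointing down it reaches from about 0.375 to 0.9 m from the base axis. Payload 3.1 kg.
Tool frame: the origin (TCP) lies on the centre line of the jaws, within the pads' length; the fingertips stand 17 mm ahead of it and the grasp point (between the pads) lies 2 mm behind it; z points along the fingers, y is the line along which they close (so a half turn about z gives the same grasp; the last joint's range is limited). The gripper opens to 87 mm and grips with 3 to 60 N. Pads are 19 mm wide; open, the fingers measure 117 mm over their backs; the gripper's body (75 mm by 190 mm) begins 51 mm behind the grasp point.
Start: joints at [-74.857, 30.224, 82.088, -0, 67.689, -10.227], TCP at [0.268, -0.565, 0.24] pointing down, gripper open.
Joint ranges: [-176.69, 176.69], [-43.24, 126.21], [12.49, 139.97], [-82, 262], [0, 151.66], [-163.58, 163.58]. Speed limits (degrees/s): [159.86, 159.86, 180, 180, 180, 180].

## Interface

Orientations are given as a 3x3 rotation matrix whose columns are the frame's x, y, z axes.
In Python, from rig import bot, imaging, finder gives the robot as it stands. The module is installed in compiled form; this text tells all that it offers.
- The arm moves only by the tool play_rows, never from a script. Its argument "motion" is a list that holds one entry, the list of rows, each a list of 6 numbers: the shift along the tool's x, y, z in fractions of the full range, 1 being 0.75 m, then the turn, a rotation vector about the tool's x, y, z in fractions of the full range, 1 being 90 degrees. In form: [[[dx, dy, dz, wx, wy, wz], ...]]. A call has 1 to 8 rows; each row is the pose to reach, as a shift and turn from the pose commanded when the call began, along the tool's axes at that moment; what a row does not reach only later rows make up. A row lasts 1/12 s, in which the tool goes at most 41.7 mm and 7.16 degrees, less where a joint would pass 70% of its speed; a pose out of reach is approached as far as the arm can. No shift or turn number may pass 1 either way. A call with a gripper value outside its range is refused whole. "fingers" is the finger opening in m, from 0 to 0.087, set as the call begins (left out, the last holds). The fingers move at their own pace and stop on an object; the grip force is fixed at half the most. Time passes only in rows, so rows that repeat a pose let the fingers close. It gives the time, the measured TCP pose, the force, the opening and the grip force at its end, in the units of the state.
- bot.read_state(): the state, without advancing time (a new reading comes with each control period).
- imaging.capture(name): name is "side" or "top"; returns a dict with "frame" (384x512x3 uint8, red, green, blue), "camera_matrix" (3x3 intrinsics, pixels), "k1" (the pictures are not rectified: a ray, as slopes to the right and down, at radius r is drawn at 1 + k1 r^2 times it, then the intrinsics apply), "R" (3x3) and "t" (3): a world point X has camera coordinates R X + t. Camera axes: x right, y down, z forward; pixel columns grow to the right and rows downward; lengths in m; the calibration is good to about 2 mm. A picture is of the moment at which its call begins. There is no depth.
- bot.hand_in(): hands the job in; it is judged then, once.
Trained networks look in the newest picture that a camera, given by its name, has taken for a name from the list of things; names that differ only in an ending like _2 or _b are one class to them, and where a whole thing is asked for, a point or a joint stands for the part that bears it (a point fixed in the world has none). Each returns a list of dicts, best first, with "confidence" (0 to 1); they miss things now and then, are a little off and sometimes report something else, mostly with a low value. They report only what shows in the picture. A call takes as long as a camera call. They do not tell look-alikes from the thing itself.
- finder.recognise(camera, name): "at" ([x, y, z] in m, in world coordinates, good to about 4 mm: the middle of the surface that is visible of it).
- finder.outline_of(camera, name): "pixels" (384x512 bool, what is visible of it).
The state is a dict: "time_s": time; "joint_positions": joint angles; "qvel": joint speeds; "tau": joint torques, N m; "position": TCP position; "tcp_rot": TCP orientation; "force": force on the tool from outside, world axes, zero at the start; "moment": the same for the moment, N m; "opening": opening from 0.0 (shut) to 1.0 (fully open); "grasp_force": force on a finger pad.
Only numpy, scipy, OpenCV 4.12 (cv2) and the standard library are available. Lean on these libraries where they do the work, as an engineer would, in place of code of your own. Each camera call takes 0.05 s, during which the arm holds its last target. There are 200 camera calls.

## Task

Put the green tin of fittings into the open drawer, standing flat on the drawer's floor the right way up, and slide the drawer fully shut. Then push the yellow levelling wedge, thin end first and lying flat on the table, under the middle of the cabinet's front until the front feet just lift clear of the table, by a few millimetres and never high. Finish while still holding the wedge there: do not let go of it, let the wedge alone carry the cabinet front with the hand off the cabinet, and leave the cup, saucer, wax jar and brush where they are.

Things in the scene. Friction and masses are not known exactly. Their poses are not given: they have to be found in the camera images.
- cabinet: Cream drawer cabinet, brown top, 220 mm deep (x), 200 wide (top 212), 100 high. Hinged to the table at its lower back: only its front lifts (6 to 7 N). Origin: mid front edge, in the carcass front plane, level with the feet's soles: its height is the lift, 0 at rest. x into the cabinet, y left, z up. Feet 8 mm high, 88 mm off the middle; between them the space under the flat bottom board is open.
- drawer (a joint): How far the cabinet's one drawer is pulled out, along the cabinet's -x: 0 shut, up to 0.15 m; it starts 0.12 to 0.15 m out. It slides with about 1 N of friction and stays where it is left.
- drawer_in (a point): Centre of the drawer's inner floor, moving with it; axes as the cabinet's. Inside 178 (x) x 162 (y) x 52 mm deep, floor 26 mm above the table; only the front end, as far as it is pulled out, is open from above. Walls 6 mm. Front panel 12 mm thick, 196 wide, 17 to 85 mm above the table; outer face 107 mm towards -x from here, 12 mm before the carcass front when shut.
- drawer_knob (a point): Centre of the outer face of the round brass knob (22 mm diameter, axis along x, 54 mm above the table) in the middle of the drawer front, 22 mm in front of the panel's outer face.
- tin: Green tin with a brass band, 60 (x) x 44 (y) x 40 mm high, closed, 0.08 to 0.17 kg; origin at the centre of its underside, z up.
- wedge: Yellow wooden wedge lying on the table, 160 mm long (x), 40 wide (y), 0.1 to 0.2 kg. Origin: centre of underside; thin end +x. Ramp from 3 mm thick at x = 80 mm to 22.5 at x = -50 (slope 0.15), then a heel block 36 mm high to x = -80, gripped across its width. The ramp meets the cabinet's bottom board with the tip 33 mm under the front; each further 10 mm lifts it 1.5 mm.
- wedge_tip (a point): Middle of the wedge's thin end, on its underside (80 mm along the wedge's +x from its origin).
- wedge_heel (a point): Grip point: centre of the heel block, 65 mm towards -x from the wedge's origin, 20 mm above its underside. Pushing the wedge in takes about 10 to 22 N, more if it is also pressed down on the table.
- saucer: White saucer, 136 mm across, 18 mm high, with the cup on it; origin at the centre of its underside. Leave alone.
- cup: White cup, 76 mm across, 62 mm high, standing on the saucer; origin at the centre of its underside. Leave alone.
- wax_jar: Amber glass jar with a brass cap, 68 mm across, 70 mm high; origin at the centre of its underside. Leave alone.
- brush: Brush 190 mm long lying on the table to the far left; origin under its middle. Leave alone.
There are look-alikes about, which are no part of the job. Of the things shaped like the tin, the green one is meant.

How it is judged (in metres and radians):
On the way, in this order (a step that is already met when the one before it is completed fails the run):
1. the tin stands let go in the open drawer (x of tin in the frame of drawer_in between -0.09 and 0.09 m and y of tin in the frame of drawer_in between -0.085 and 0.085 m and z of tin in the frame of drawer_in between -0.004 and 0.008 m and angle between tin's own z axis and vertical below 0.15 rad and contact force between the fingers and tin below 0.1 N and value of joint drawer above 0.02 m), for 0.2 s.
2. the drawer is fully shut with the tin in it (x of tin in the frame of drawer_in between -0.09 and 0.09 m and y of tin in the frame of drawer_in between -0.085 and 0.085 m and z of tin in the frame of drawer_in between -0.004 and 0.008 m and angle between tin's own z axis and vertical below 0.15 rad and value of joint drawer below 0.006 m and contact force between the fingers and tin below 0.1 N), for 0.2 s.
3. the wedge lifts the cabinet's front feet just clear of the table (height (world z) of cabinet between 0.0015 and 0.007 m and contact force between wedge and cabinet above 1.5 N), for 0.2 s.
At the end, for the whole second after the job is handed in: Tin flat in the shut drawer (under 6 mm open); front feet 1.5 to 7 mm up, carried by the wedge (over 1.5 N), which lies flat, tip over 20 mm under the front and within 50 mm of its middle; fingers still on the wedge (over 2 N), robot off the cabinet (under 0.5 N) (all of step 3 and x of tin in the frame of drawer_in between -0.09 and 0.09 m and y of tin in the frame of drawer_in between -0.085 and 0.085 m and z of tin in the frame of drawer_in between -0.004 and 0.008 m and angle between tin's own z axis and vertical below 0.15 rad and value of joint drawer below 0.006 m and contact force between the fingers and wedge above 2 N and angle between wedge's own z axis and vertical below 0.06 rad and height (world z) of wedge below 0.004 m and y of wedge_tip in the frame of cabinet between -0.05 and 0.05 m and x of wedge_tip in the frame of cabinet above 0.02 m and contact force between each of the fingers, the arm and cabinet below 0.5 N); the arm keeps its last pose, push and grip.
It fails at once if the cabinet front is lifted more than 15 mm (height (world z) of cabinet above 0.015 m).
It fails at once if the saucer is moved more than 30 mm (distance of saucer from where it was at the start of the episode above 0.03 m).
It fails at once if the cup is moved more than 30 mm (distance of cup from where it was at the start of the episode above 0.03 m).
It fails at once if the wax jar is moved more than 30 mm (distance of wax_jar from where it was at the start of the episode above 0.03 m).
It fails at once if the brush is moved more than 30 mm (distance of brush from where it was at the start of the episode above 0.03 m).
It also fails if it takes over 72 s, if anything falls off the work surface, if the arm or the gripper's body presses on something with over 40 N, if the wrist force passes 120 N, or if a joint passes its speed limit or range.

## Working session

There is one attempt and no reset: what is moved stays moved. The work goes in short steps, Python scripts to look and compute and a tool call to move; the robot and the scene stay as the last step left them, time stands still between calls to the robot, and variables do not carry over. Pictures are saved under pics/ and viewed, at most 10 in all, crops included, and the job is handed in when it is done.

Besides the shell and the picture viewer there is one more tool, called after "Emit:" as a command line: name --argument value ..., lists and objects as JSON in quotes. play_rows: Moves the arm, as the interface text tells. Its arguments: {"type":"object","properties":{"motion":{"type":"array"},"fingers":{"type":"number"}},"required":["motion"]}

```bash
mkdir -p pics
python3 - <<'E'
from rig import bot, imaging, finder
import cv2, numpy as np
s=bot.read_state(); print(s['time_s'],s['position'],np.round(s['tcp_rot'],3).tolist(),s['opening'])
ims=[]
for c in ('side','top'):
    d=imaging.capture(c); cv2.imwrite(f'pics/{c}0.png',d['frame'][:,:,::-1])
    for n in ['cabinet','drawer','drawer_in','drawer_knob','tin','wedge','wedge_tip','wedge_heel','saucer','wax_jar','brush']:
        print(c,n,[(np.round(r['at'],3).tolist(),round(r['confidence'],2)) for r in finder.recognise(c,n)])
E
```

```text
0.0 [ 0.26763613 -0.56403283  0.238566  ] [[0.904, 0.428, -0.001], [0.428, -0.904, 0.002], [0.0, -0.002, -1.0]] 0.9950041867921078
side cabinet [([0.708, -0.011, 0.082], 0.92)]
side drawer [([0.603, -0.066, 0.04], 0.95), ([0.72, -0.276, 0.047], 0.33), ([0.485, 0.288, 0.009], 0.18)]
side drawer_in [([0.602, -0.067, 0.042], 0.81)]
side drawer_knob [([0.598, -0.065, 0.045], 0.62)]
side tin [([0.392, -0.267, 0.04], 0.73), ([0.515, -0.418, 0.032], 0.63), ([0.508, -0.291, 0.038], 0.61), ([0.455, -0.183, 0.034], 0.57)]
side wedge [([0.489, 0.288, 0.012], 0.55)]
side wedge_tip []
side wedge_heel [([0.488, 0.289, 0.012], 0.97)]
side saucer [([0.686, -0.284, 0.016], 0.75)]
side wax_jar [([0.709, 0.294, 0.051], 0.73)]
side brush [([0.614, 0.508, 0.019], 0.73), ([0.708, 0.295, 0.052], 0.62)]
top cabinet [([0.713, -0.042, 0.097], 0.78), ([0.596, -0.062, 0.026], 0.29)]
top drawer [([0.597, -0.062, 0.028], 0.74)]
top drawer_in [([0.597, -0.063, 0.024], 0.78), ([0.514, -0.304, 0.03], 0.47)]
top drawer_knob [([0.596, -0.06, 0.029], 0.7)]
top tin [([0.396, -0.288, 0.041], 0.7), ([0.451, -0.193, 0.043], 0.63), ([0.519, -0.428, 0.038], 0.6), ([0.513, -0.306, 0.035], 0.54)]
top wedge [([0.495, 0.28, 0.014], 0.76), ([0.596, -0.061, 0.028], 0.61)]
top wedge_tip [([0.499, 0.278, 0.019], 0.84)]
top wedge_heel [([0.499, 0.277, 0.018], 0.91)]
top saucer [([0.711, -0.269, 0.01], 0.85), ([0.596, -0.064, 0.024], 0.32)]
top wax_jar [([0.709, 0.278, 0.073], 0.61)]
top brush [([0.611, 0.492, 0.021], 0.9), ([0.713, -0.042, 0.098], 0.38)]
```

View pics/side0.png

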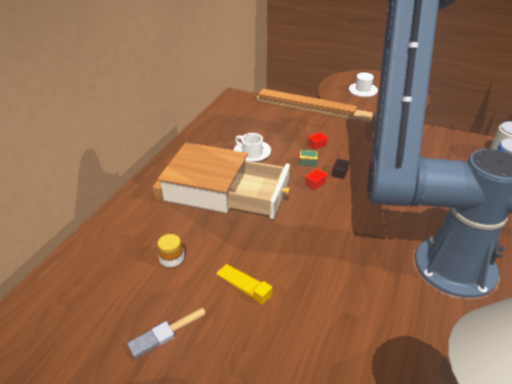

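View pics/top0.png

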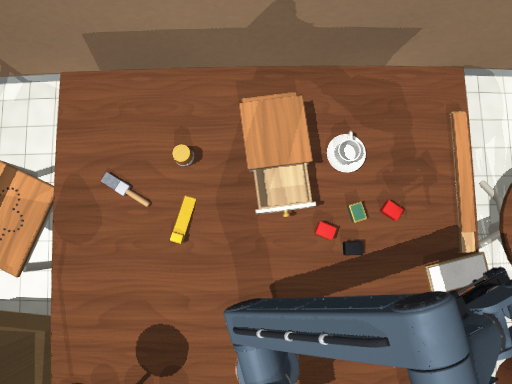

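Top view: tin-like things are green (358,212), red (326,230), red (393,210) and black (353,247). I choose the green one. The cabinet is at (277,130) with its drawer open towards (285,210), and the wedge runs from (177,240) at the heel to (190,200) at the tip. Next I'll fit the models to the outlines.

```bash
cat > h.py <<'E'
from rig import bot, imaging, finder
import cv2, numpy as np
from scipy.optimize import minimize, least_squares
def cap(c): return imaging.capture(c)
def proj(d,X):
    X=np.atleast_2d(X); p=X@np.array(d['R']).T+np.array(d['t']); s=p[:,:2]/p[:,2:]
    s=s*(1+d['k1']*(s**2).sum(1,keepdims=True)); K=np.array(d['camera_matrix'])
    return np.c_[K[0,0]*s[:,0]+K[0,2],K[1,1]*s[:,1]+K[1,2]]
def unproj(d,uv,z):
    K=np.array(d['camera_matrix']); s0=(np.array(uv,float)-[K[0,2],K[1,2]])/[K[0,0],K[1,1]]; s=s0.copy()
    for _ in range(20): s=s0/(1+d['k1']*(s**2).sum(-1,keepdims=True))
    R=np.array(d['R']); r=np.c_[s.reshape(-1,2),np.ones(s.size//2)]@R; C=-R.T@np.array(d['t'])
    return C+r*((z-C[2])/r[:,2:])
def place(P,x,y,a):
    c,s=np.cos(a),np.sin(a); P=np.array(P,float); return np.c_[x+c*P[:,0]-s*P[:,1],y+s*P[:,0]+c*P[:,1],P[:,2]]
def box(x0,x1,y0,y1,z0,z1): return np.array([[x,y,z] for x in(x0,x1) for y in(y0,y1) for z in(z0,z1)],float)
S=8
def render(d,parts,pose):
    m=np.zeros((384,512),np.uint8)
    for P in parts:
        h=cv2.convexHull(proj(d,place(P,*pose)).astype(np.float32))
        t=np.zeros_like(m); cv2.fillConvexPoly(t,np.round(h*16).astype(np.int32),255,cv2.LINE_AA,4); m=np.maximum(m,t)
    return m/255.
def fit(obs,parts,pose0):
    f=lambda p: sum(np.abs(render(d,parts,(p[0],p[1],p[2]/3))-m).sum()/m.sum() for d,m in obs)
    p0=np.array([pose0[0],pose0[1],pose0[2]*3])
    sx=np.vstack([p0,p0+[.012,0,0],p0+[0,.012,0],p0+[0,0,.4]])
    r=minimize(f,p0,method='Nelder-Mead',options=dict(initial_simplex=sx,xatol=2e-4,fatol=1e-4,maxiter=400))
    return r.x/[1,1,3],r.fun
def hsvmask(d,lo,hi,uv,rad):
    m=cv2.inRange(cv2.cvtColor(d['frame'],cv2.COLOR_RGB2HSV),lo,hi)
    w=np.zeros_like(m); cv2.circle(w,tuple(int(v) for v in uv),rad,255,-1); return ((m&w)>0).astype(float)
def best(c,n,near):
    o=finder.outline_of(c,n); k=[q for q in o if q['pixels'].any() and np.hypot(*(np.argwhere(q['pixels']).mean(0)[::-1]-near))<25]
    return k[0]['pixels'].astype(float) if k else None
TIN=[box(-.03,.03,-.022,.022,0,.04)]
WEDGE=[np.array([[x,y,z] for y in(-.02,.02) for x,z in((.08,0),(.08,.003),(-.05,0),(-.05,.0225))]),box(-.08,-.05,-.02,.02,0,.036)]
E
python3 - <<'E'
from h import *
D={c:cap(c) for c in('side','top')}
for c in D: print(c,'cam',-np.array(D[c]['R']).T@D[c]['t'])
for n,P,near,p0s in (('tin',TIN,{'side':(309,157),'top':(358,212)},[(.513,-.30,a) for a in (0,.3,-.3,.8,1.5)]),
                ('wedge',WEDGE,{'side':(245,283),'top':(183,220)},[(.495,.283,a) for a in(-.1,-.3,-.5)])):
    obs=[(D[c],best(c,n,np.array(near[c]))) for c in D]; obs=[o for o in obs if o[1] is not None]
    for use in (obs,obs[:1],obs[1:]):
        r=min((fit(use,P,p) for p in p0s),key=lambda r:r[1]); print(n,len(use),np.round(r[0],4),np.degrees(r[0][2]),r[1])
o=best('top','cabinet',np.array((277,135)))
t=D['top']['frame']; s=D['side']['frame']
a=cv2.resize(t[85:225,225:400],None,fx=4,fy=4,interpolation=cv2.INTER_CUBIC)
cv2.imwrite('pics/crop1.png',a[:,:,::-1])
E
```

```text
side cam [0.17142481 0.95486925 0.91579294]
top cam [0.43267065 0.03721258 1.4229905 ]
tin 2 [ 0.5152 -0.3134  0.2861] 16.393995739777136 2.436690079016681
tin 1 [ 0.5171 -0.4332  1.2645] 72.44978192261385 0.19527931927487976
tin 1 [ 0.5161 -0.3112  0.3171] 18.167969217507736 0.21712028094820016
wedge 2 [ 0.4997  0.2806 -0.3   ] -17.189754282701863 0.38561470825418215
wedge 1 [ 0.5003  0.2808 -0.3275] -18.76264714263336 0.11846844000758198
wedge 1 [ 0.5004  0.2784 -0.3119] -17.870017291428802 0.25705699102070734
```

View pics/crop1.png

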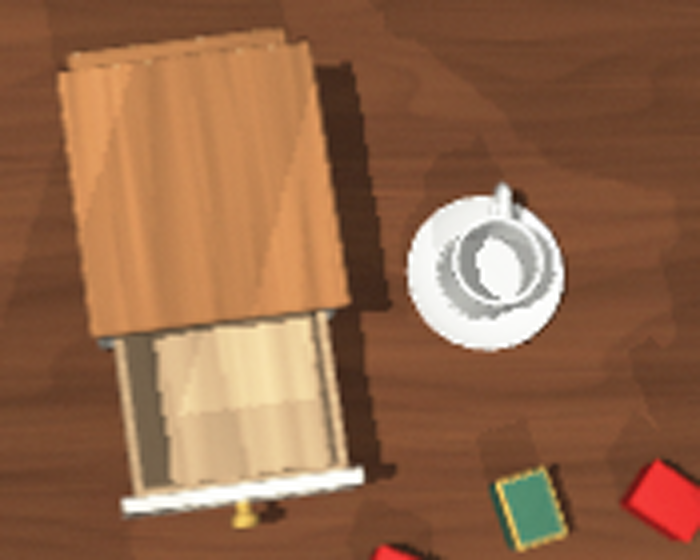

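The crop shows the green tin with its brass band at crop (530,508), clear of the red ones at (665,500) and (395,550). The drawer is open and the knob is at (243,515).

Run:
```python
from h import *
D={c:cap(c) for c in('side','top')}
# tin by colour hull
obs=[]
for c,uv in (('side',(309,157)),('top',(358,212))):
    m=hsvmask(D[c],(20,60,40),(95,255,255),uv,14); k=cv2.convexHull(np.argwhere(m>0)[:,::-1].astype(np.int32)); f=np.zeros((384,512),np.uint8); cv2.fillConvexPoly(f,k,1); obs.append((D[c],f.astype(float))); print(c,m.sum(),f.sum())
for use in (obs,obs[:1],obs[1:]):
    r=min((fit(use,TIN,p) for p in [(.515,-.31,a) for a in(.1,.3,.5)]),key=lambda r:r[1]); print('tin',np.round(r[0],4),np.degrees(r[0][2]),r[1])
d=D['top']
q=np.array([(60,72),(308,42),(348,305),(92,335)])/4+[225-.375,85-.375]
W=unproj(d,q,.1); print(W.round(4)); 
for i in range(4): e=W[(i+1)%4]-W[i]; print(np.hypot(*e[:2]).round(4),np.degrees(np.arctan2(e[1],e[0])).round(2))
p=np.array([(122,502),(362,470),(364,482),(123,514)])/4+[225-.375,85-.375]
W=unproj(d,p,.085); print('panel top bl,br,fr,fl',W.round(4))
k=np.array([(243,520)])/4+[225-.375,85-.375]; print('knob',unproj(d,k,.054).round(4))
s=cv2.resize(D['side']['frame'][135:225,150:300],None,fx=5,fy=5,interpolation=cv2.INTER_CUBIC); cv2.imwrite('pics/crop2.png',s[:,:,::-1])
```

```text
side 184.0 250
top 270.0 291
tin [ 0.5151 -0.3123  0.2918] 16.716727630855708 0.4744088403746378
tin [ 0.513  -0.3136  0.2458] 14.083847966521178 0.3117490196078431
tin [ 0.5171 -0.3119  0.3034] 17.383740946103856 0.12799676571659593
[[ 0.8785  0.0791  0.1   ]
 [ 0.9019 -0.1268  0.1   ]
 [ 0.6795 -0.1525  0.1   ]
 [ 0.6577  0.0553  0.1   ]]
0.2073 -83.52
0.2239 -173.41
0.2089 96.02
0.2222 6.17
panel top bl,br,fr,fl [[ 0.5234  0.0329  0.085 ]
 [ 0.5465 -0.1619  0.085 ]
 [ 0.5367 -0.1633  0.085 ]
 [ 0.5137  0.0322  0.085 ]]
knob [[ 0.5092 -0.0668  0.054 ]]
```

View pics/crop2.png

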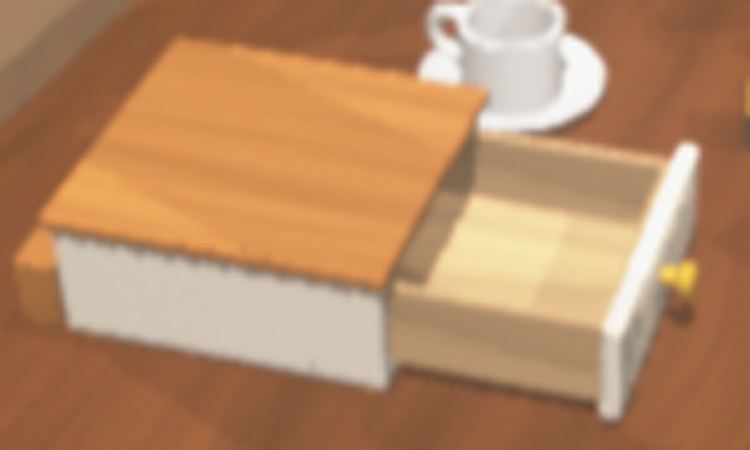

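```bash
cat >> h.py <<'E'
from scipy.spatial.transform import Rotation as Ro
def go(x,y,z,yaw):
    s=bot.read_state(); R=np.array(s['tcp_rot']); T=(Ro.from_euler('z',yaw,degrees=True)*Ro.from_euler('x',180,degrees=True)).as_matrix()
    print('row',np.round(np.r_[R.T@(np.array([x,y,z])-s['position']),Ro.from_matrix(R.T@T).as_rotvec(degrees=True)],4).tolist())
E
python3 - <<'E'
from h import *
go(.515,-.312,.12,17)
d=cap('side'); o=np.array([150,135])-.4
for n,uv,z in (('topFL',(380,288),.09),('topFR',(487,92),.1),('topBR',(180,38),.1),('footFL',(388,387),.0),('knob',(693,275),.054),('panFLbot',(605,415),.017),('panFRtop',(697,148),.085)):
    print(n,unproj(d,np.array([uv])/5+o,z).round(4))
E
```

```text
row [0.3316, -0.1224, 0.1195, 0.0, 0.0002, 8.3713]
topFL [[0.6566 0.0536 0.09  ]]
topFR [[ 0.6759 -0.1469  0.1   ]]
topBR [[ 0.8961 -0.1265  0.1   ]]
footFL [[0.6617 0.0418 0.    ]]
knob [[ 0.5034 -0.0725  0.054 ]]
panFLbot [[0.5207 0.031  0.017 ]]
panFRtop [[ 0.5336 -0.1602  0.085 ]]
```

The rows are not in the units I measure in: shifts go in shares of 0.75 m and turns go in shares of 90 degrees. I convert before sending: 0.3316 m is 0.4421, -0.1224 m is -0.1632, 8.4 degrees is 0.0933.

Emit:
play_rows --motion '[[[0.4421,-0.1632,0,0,0,0.0933],[0.4421,-0.1632,0,0,0,0.0933],[0.4421,-0.1632,0,0,0,0.0933],[0.4421,-0.1632,0,0,0,0.0933],[0.4421,-0.1632,0,0,0,0.0933],[0.4421,-0.1632,0.08,0,0,0.0933],[0.4421,-0.1632,0.1593,0,0,0.0933],[0.4421,-0.1632,0.1593,0,0,0.0933]]]' --fingers 0.068

```text
time_s: 2.37
position: [0.4842, -0.3449, 0.1664]
tcp_rot: [[0.956, 0.293, 0.003], [0.293, -0.956, -0.003], [0.002, 0.004, -1.0]]
force: [-0.3, 0.2, 0.1]
opening: 0.784
grasp_force: 0.0
```

Emit:
play_rows --motion '[[[0,0,0,0,0,0],[0,0,0,0,0,0],[0,0,0,0,0,0],[0,0,0,0,0,0],[0,0,0,0,0,0]]]'

```text
time_s: 2.78
position: [0.482, -0.3476, 0.1671]
tcp_rot: [[0.957, 0.29, 0.002], [0.29, -0.957, -0.002], [0.001, 0.003, -1.0]]
force: [0.6, 0.2, -0.1]
opening: 0.783
grasp_force: 0.0
```

Run:
```python
from h import *
s=bot.read_state(); print(s['time_s'],s['position'],s['opening'],s['force'])
go(.515,-.312,.024,17)
```

```text
2.7833 [ 0.48195794 -0.34759173  0.16711067] 0.7833985861558063 [ 0.64339556  0.16127552 -0.07222508]
row [0.0418, -0.0249, 0.1431, 0.162, -0.071, -0.1389]
```

To row units: 0.1 m is 0.1333, 0.0418 m is 0.0557.

Emit:
play_rows --motion '[[[0.0557,-0.0332,0.0533,0,0,0],[0.0557,-0.0332,0.0533,0,0,0],[0.0557,-0.0332,0.1,0,0,0],[0.0557,-0.0332,0.1333,0,0,0],[0.0557,-0.0332,0.1333,0,0,0],[0.0557,-0.0332,0.1333,0,0,0],[0.0557,-0.0332,0.1333,0,0,0]]]'

```text
time_s: 3.37
position: [0.5153, -0.3113, 0.0674]
tcp_rot: [[0.957, 0.291, 0.002], [0.291, -0.957, -0.002], [0.002, 0.003, -1.0]]
force: [-0.2, -0.3, -0.0]
opening: 0.776
grasp_force: 0.0
```

Run:
```python
from h import *
s=bot.read_state(); print(s['time_s'],s['position'],s['opening'],s['force'])
go(.515,-.312,.024,17)
d=cap('side'); cv2.imwrite('pics/c3.png',cv2.resize(d['frame'][90:240,220:420],None,fx=4,fy=4)[:,:,::-1])
```

```text
3.3667 [ 0.51534576 -0.31134361  0.06737761] 0.7757512946623601 [-0.15065494 -0.3232627  -0.04379056]
row [-0.0006, 0.0004, 0.0434, 0.1524, -0.0919, -0.1049]
```

View pics/c3.png

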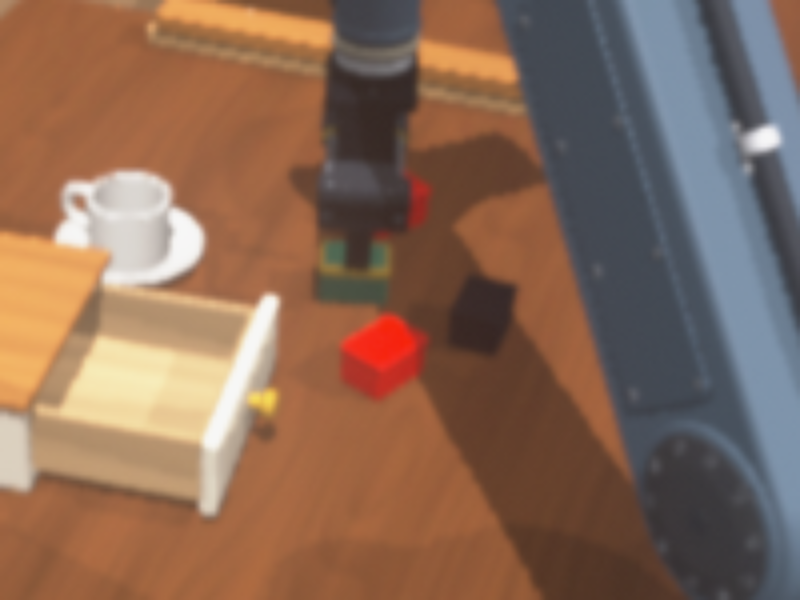

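The gripper is centred over the green tin at (355,270) in the crop, so I descend and grasp.

To row units: 0.0435 m is 0.058, 0.035 m is 0.0467.

Emit:
play_rows --motion '[[[0,0,0.0267,0,0,0],[0,0,0.0467,0,0,0],[0,0,0.058,0,0,0],[0,0,0.058,0,0,0]]]'

```text
time_s: 3.75
position: [0.5144, -0.3099, 0.0221]
tcp_rot: [[0.957, 0.291, -0.0], [0.291, -0.957, 0.0], [-0.0, -0.0, -1.0]]
force: [-0.1, 1.1, -0.3]
opening: 0.78
grasp_force: 0.0
```

Emit:
play_rows --motion '[[[0,0,0,0,0,0],[0,0,0,0,0,0],[0,0,0,0,0,0],[0,0,0,0,0,0],[0,0,0,0,0,0],[0,0,0,0,0,0]]]' --fingers 0.0

```text
time_s: 4.25
position: [0.5152, -0.3101, 0.023]
tcp_rot: [[0.956, 0.292, 0.001], [0.292, -0.956, -0.001], [0.001, 0.001, -1.0]]
force: [-0.4, 0.1, 3.9]
opening: 0.506
grasp_force: 30.0
```

To row units: -0.13 m is -0.1733, -0.1 m is -0.1333.

Emit:
play_rows --motion '[[[0,0,-0.04,0,0,0],[0,0,-0.08,0,0,0],[0,0,-0.1333,0,0,0],[0,0,-0.1733,0,0,0],[0,0,-0.1733,0,0,0],[0,0,-0.1733,0,0,0]]]'

```text
time_s: 4.75
position: [0.5155, -0.3103, 0.154]
tcp_rot: [[0.956, 0.292, 0.003], [0.292, -0.956, -0.003], [0.002, 0.003, -1.0]]
force: [0.5, 0.5, -2.8]
opening: 0.501
grasp_force: 30.0
```

Run:
```python
from h import *
c,s_=np.cos(np.radians(6.5)),np.sin(np.radians(6.5))
# panel outer mid (.527,-.066); drop point drawer_in x=-0.030
t=.107-.030; x,y=.527+c*t,-.066+s_*t; print(x,y)
go(x,y,.154,6.5)
```

```text
0.6035050328870972 -0.057283352539871185
row [0.158, -0.2163, -0.0004, 0.1869, -0.1389, 10.4796]
```

To row units: -0.2163 m is -0.2884, 0.158 m is 0.2107, 10.5 degrees is 0.1167.

Emit:
play_rows --motion '[[[0.2107,-0.2884,0,0,0,0.1167],[0.2107,-0.2884,0,0,0,0.1167],[0.2107,-0.2884,0,0,0,0.1167],[0.2107,-0.2884,0,0,0,0.1167],[0.2107,-0.2884,0,0,0,0.1167],[0.2107,-0.2884,0,0,0,0.1167],[0.2107,-0.2884,0,0,0,0.1167],[0.2107,-0.2884,0,0,0,0.1167]]]'

```text
time_s: 5.42
position: [0.6018, -0.0513, 0.1495]
tcp_rot: [[0.993, 0.118, -0.005], [0.118, -0.993, 0.003], [-0.004, -0.003, -1.0]]
force: [-0.2, -0.3, -1.1]
opening: 0.502
grasp_force: 30.0
```

Emit:
play_rows --motion '[[[0,0,0,0,0,0],[0,0,0,0,0,0]]]'

```text
time_s: 5.58
position: [0.6014, -0.057, 0.1504]
tcp_rot: [[0.994, 0.113, -0.004], [0.113, -0.994, 0.0], [-0.004, -0.001, -1.0]]
force: [-0.6, 0.2, -2.0]
opening: 0.501
grasp_force: 30.0
```

Run:
```python
from h import *
s=bot.read_state(); print(s['time_s'],s['position'],s['opening'],s['force'])
go(.6035,-.0573,.052,6.5)
d=cap('side'); cv2.imwrite('pics/c4.png',cv2.resize(d['frame'][90:240,150:350],None,fx=4,fy=4)[:,:,::-1])
```

```text
5.5833 [ 0.60141816 -0.05699331  0.15044912] 0.5006912208487335 [-0.56826875  0.17649154 -1.99033874]
row [0.0024, 0.0006, 0.0984, -0.0459, 0.2064, -0.0233]
```

View pics/c4.png

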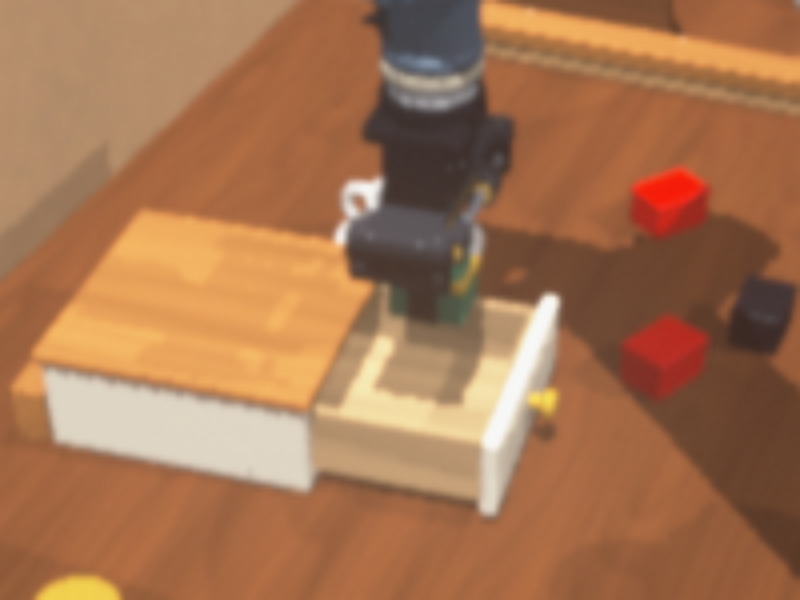

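The tin hangs over the open drawer at crop (430,290), clear of the cabinet top and the front panel, so I lower it.

To row units: 0.1 m is 0.1333, 0.096 m is 0.128, 0.2 degrees is 0.0022.

Emit:
play_rows --motion '[[[0.0013,0,0.04,0,0.0022,0],[0.0013,0,0.08,0,0.0022,0],[0.0013,0,0.1067,0,0.0022,0],[0.0013,0,0.12,0,0.0022,0],[0.0013,0,0.128,0,0.0022,0],[0.0013,0,0.1333,0,0.0022,0],[0.0013,0,0.1333,0,0.0022,0]]]'

```text
time_s: 6.22
position: [0.6039, -0.0574, 0.0522]
tcp_rot: [[0.994, 0.112, 0.004], [0.112, -0.994, 0.0], [0.004, 0.0, -1.0]]
force: [0.4, -0.2, -1.6]
opening: 0.499
grasp_force: 30.0
```

To row units: 0.003 m is 0.004, 0.002 m is 0.0027.

Emit:
play_rows --motion '[[[0,0,0.0027,0,0,0],[0,0,0.004,0,0,0],[0,0,0.004,0,0,0]]]'

```text
time_s: 6.47
position: [0.6043, -0.0567, 0.05]
tcp_rot: [[0.994, 0.113, 0.005], [0.113, -0.994, -0.0], [0.005, 0.001, -1.0]]
force: [-0.2, -0.2, -2.0]
opening: 0.5
grasp_force: 30.0
```

Emit:
play_rows --motion '[[[0,0,0,0,0,0],[0,0,0,0,0,0],[0,0,0,0,0,0],[0,0,0,0,0,0],[0,0,0,0,0,0],[0,0,0,0,0,0],[0,0,0,0,0,0],[0,0,0,0,0,0]]]' --fingers 0.07

```text
time_s: 7.13
position: [0.6037, -0.0566, 0.0492]
tcp_rot: [[0.994, 0.113, 0.003], [0.113, -0.994, 0.0], [0.003, -0.0, -1.0]]
force: [-0.6, -0.5, -0.3]
opening: 0.805
grasp_force: 0.0
```

To row units: -0.12 m is -0.16, -0.1 m is -0.1333.

Emit:
play_rows --motion '[[[0,0,-0.04,0,0,0],[0,0,-0.08,0,0,0],[0,0,-0.1333,0,0,0],[0,0,-0.16,0,0,0],[0,0,-0.16,0,0,0]]]'

```text
time_s: 7.55
position: [0.6068, -0.0575, 0.1747]
tcp_rot: [[0.994, 0.113, 0.014], [0.113, -0.994, -0.003], [0.014, 0.004, -1.0]]
force: [0.1, -0.7, 0.4]
opening: 0.8
grasp_force: 0.0
```

Run:
```python
from h import *
d=cap('side'); cv2.imwrite('pics/c5.png',cv2.resize(d['frame'][90:240,150:350],None,fx=4,fy=4)[:,:,::-1])
c,s_=np.cos(np.radians(6.5)),np.sin(np.radians(6.5))
k=np.array([.504,-.069]); b=k-.045*np.array([c,s_]); print(b); go(b[0],b[1],.165,6.5); go(b[0],b[1],.056,6.5)
```

```text
[ 0.45928927 -0.07409414]
row [-0.1469, 0.0004, 0.0057, 0.1424, -0.5513, -0.0221]
row [-0.148, 0.0002, 0.1147, 0.1424, -0.5513, -0.0221]
```

View pics/c5.png

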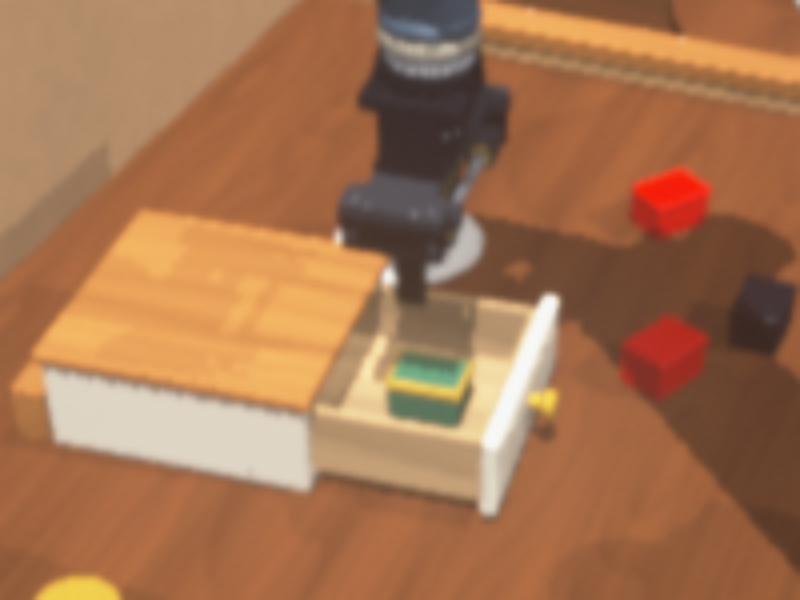

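The tin stands upright in the drawer at crop (430,388). Next is pushing the drawer shut at the knob.

To row units: -0.148 m is -0.1973, 0.06 m is 0.08, -0.5 degrees is -0.0056.

Emit:
play_rows --motion '[[[-0.0533,0,0,0,-0.0033,0],[-0.1067,0,0,0,-0.0056,0],[-0.16,0,0,0,-0.0056,0],[-0.1973,0,0.0267,0,-0.0056,0],[-0.1973,0,0.08,0,-0.0056,0],[-0.1973,0,0.1333,0,-0.0056,0],[-0.1973,0,0.148,0,-0.0056,0],[-0.1973,0,0.148,0,-0.0056,0]]]' --fingers 0.0

```text
time_s: 8.27
position: [0.4531, -0.0721, 0.0537]
tcp_rot: [[0.994, 0.112, -0.015], [0.112, -0.994, 0.003], [-0.014, -0.005, -1.0]]
force: [-0.5, 0.3, -0.2]
opening: 0.284
grasp_force: 0.0
```

To row units: 0.06 m is 0.08, 0.015 m is 0.02.

Emit:
play_rows --motion '[[[0.02,0,0,0,0,0],[0.04,0,0,0,0,0],[0.0533,0,0,0,0,0],[0.0667,0,0,0,0,0],[0.08,0,0,0,0,0]]]'

```text
time_s: 8.68
position: [0.5159, -0.0659, 0.0575]
tcp_rot: [[0.994, 0.113, -0.007], [0.113, -0.994, 0.0], [-0.007, -0.001, -1.0]]
force: [-2.2, 0.6, 0.5]
opening: 0.012
grasp_force: 0.8
```

To row units: 0.095 m is 0.1267, 0.09 m is 0.12.

Emit:
play_rows --motion '[[[0.02,0,0,0,0,0],[0.04,0,0,0,0,0],[0.06,0,0,0,0,0],[0.08,0,0,0,0,0],[0.0933,0,0,0,0,0],[0.1067,0,0,0,0,0],[0.12,0,0,0,0,0],[0.1267,0,0,0,0,0]]]'

```text
time_s: 9.35
position: [0.6122, -0.0556, 0.0574]
tcp_rot: [[0.994, 0.113, -0.003], [0.113, -0.994, -0.001], [-0.003, 0.001, -1.0]]
force: [-0.1, -0.4, 0.1]
opening: 0.004
grasp_force: 0.3
```

To row units: 0.01 m is 0.0133, 0.003 m is 0.004.

Emit:
play_rows --motion '[[[0.004,0,0,0,0,0],[0.008,0,0,0,0,0],[0.0107,0,0,0,0,0],[0.0133,0,0,0,0,0]]]'

```text
time_s: 9.68
position: [0.6202, -0.0546, 0.0568]
tcp_rot: [[0.994, 0.113, -0.006], [0.113, -0.994, -0.0], [-0.006, -0.0, -1.0]]
force: [-1.1, 0.1, 1.3]
opening: 0.009
grasp_force: 0.6
```

To row units: 0.007 m is 0.0093, 0.006 m is 0.008.

Emit:
play_rows --motion '[[[0.0027,0,0,0,0,0],[0.0053,0,0,0,0,0],[0.008,0,0,0,0,0],[0.0093,0,0,0,0,0]]]'

```text
time_s: 10.02
position: [0.6275, -0.0538, 0.0567]
tcp_rot: [[0.994, 0.113, -0.006], [0.113, -0.994, -0.0], [-0.006, -0.0, -1.0]]
force: [-2.6, -0.8, 1.9]
opening: 0.004
grasp_force: 1.4
```

Run:
```python
from h import *
s=bot.read_state(); print(s['force'],s['position'])
```

```text
[-2.58341144 -0.83693941  1.85908259] [ 0.6275298  -0.05383423  0.05674966]
```

To row units: 0.004 m is 0.0053, 0.003 m is 0.004.

Emit:
play_rows --motion '[[[0.0013,0,0,0,0,0],[0.0027,0,0,0,0,0],[0.004,0,0,0,0,0],[0.0053,0,0,0,0,0]]]'

```text
time_s: 10.35
position: [0.6277, -0.0538, 0.0567]
tcp_rot: [[0.993, 0.114, -0.014], [0.114, -0.994, -0.001], [-0.014, -0.001, -1.0]]
force: [-10.3, -3.1, 7.8]
opening: 0.006
grasp_force: 5.4
```

To row units: 0.003 m is 0.004, 0.001 m is 0.0013.

Emit:
play_rows --motion '[[[0.0013,0,0,0,0,0],[0.0027,0,0,0,0,0],[0.004,0,0,0,0,0],[0.004,0,0,0,0,0]]]'

```text
time_s: 10.68
position: [0.6277, -0.0537, 0.0567]
tcp_rot: [[0.993, 0.114, -0.021], [0.114, -0.993, -0.001], [-0.021, -0.002, -1.0]]
force: [-14.0, -4.4, 11.3]
opening: 0.007
grasp_force: 7.4
```

The drawer hits a hard stop, so it is shut. The cabinet origin comes out near (0.671, -0.049). I retract and go to the wedge.

To row units: -0.12 m is -0.16, -0.05 m is -0.0667.

Emit:
play_rows --motion '[[[-0.0267,0,0,0,0,0],[-0.0667,0,0,0,0,0],[-0.1067,0,-0.04,0,0,0],[-0.1333,0,-0.0933,0,0,0],[-0.16,0,-0.1333,0,0,0],[-0.16,0,-0.1333,0,0,0]]]' --fingers 0.07

```text
time_s: 11.18
position: [0.5156, -0.0672, 0.1626]
tcp_rot: [[0.994, 0.112, 0.002], [0.112, -0.994, -0.003], [0.002, 0.003, -1.0]]
force: [0.4, 0.2, -0.8]
opening: 0.377
grasp_force: 0.0
```

Run:
```python
from h import *
s=bot.read_state(); print(s['position'],s['opening'])
D={c:cap(c) for c in('side','top')}
obs=[]
for c,uv in (('side',(245,283)),('top',(183,220))):
    m=hsvmask(D[c],(20,150,60),(35,255,255),uv,45); obs.append((D[c],m)); print(c,m.sum())
for use in (obs,obs[:1],obs[1:]):
    r=min((fit(use,WEDGE,p) for p in [(.5,.28,a) for a in(-.2,-.3,-.4)]),key=lambda r:r[1]); p=r[0]; print('wedge',np.round(p,4),np.degrees(p[2]).round(2),r[1], 'heel',p[:2]-.065*np.array([np.cos(p[2]),np.sin(p[2])]))
d=D['top']; f=d['frame']
cv2.imwrite('pics/c6.png',cv2.resize(np.hstack([f[80:260,150:330],D['side']['frame'][130:310,150:330]]),None,fx=2.2,fy=2.2,interpolation=cv2.INTER_CUBIC)[:,:,::-1])
go(.438,.30,.14,-18)
```

```text
[ 0.51556371 -0.06723926  0.16255186] 0.3766720275041003
side 958.0
top 582.0
wedge [ 0.501   0.28   -0.3046] -17.45 0.2489296212785238 heel [0.43897388 0.29945682]
wedge [ 0.501   0.2797 -0.3009] -17.24 0.09148962298907037 heel [0.43895318 0.29897531]
wedge [ 0.5015  0.2794 -0.3085] -17.68 0.15646519776295398 heel [0.43956542 0.29912863]
row [-0.0375, -0.3737, 0.0183, 0.1264, -0.0294, 24.4224]
```

View pics/c6.png

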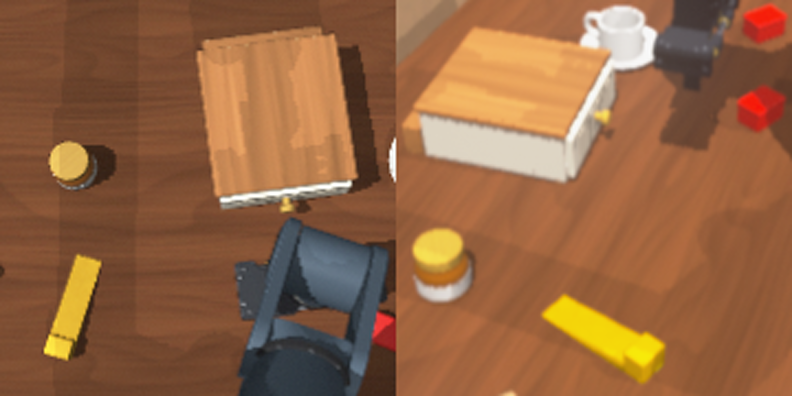

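The drawer is shut, with its panel flush under the top. The wedge fit puts the heel at (0.439, 0.299), yaw -17.4°.

To row units: -0.3735 m is -0.498, -0.0365 m is -0.0487, 23.9 degrees is 0.2656.

Emit:
play_rows --motion '[[[-0.0487,-0.498,0,0,0,0.2656],[-0.0487,-0.498,0,0,0,0.2656],[-0.0487,-0.498,0,0,0,0.2656],[-0.0487,-0.498,0,0,0,0.2656],[-0.0487,-0.498,0,0,0,0.2656],[-0.0487,-0.498,0,0,0,0.2656],[-0.0487,-0.498,0,0,0,0.2656],[-0.0487,-0.498,0,0,0,0.2656]]]'

```text
time_s: 11.95
position: [0.4484, 0.2514, 0.156]
tcp_rot: [[0.954, -0.3, -0.006], [-0.3, -0.954, -0.001], [-0.005, 0.002, -1.0]]
force: [1.4, -1.0, -0.4]
opening: 0.799
grasp_force: 0.0
```

Run:
```python
from h import *
s=bot.read_state(); print(s['position'],s['opening'],s['joint_positions'])
go(.439,.299,.06,-17.4)
```

```text
[0.44841211 0.25137212 0.15598237] 0.7991817678336189 [1.67657496e+01 2.89518249e+01 1.02357268e+02 8.89464412e-02
 4.90252609e+01 1.24137752e+02]
row [-0.0227, -0.0428, 0.096, 0.1323, 0.3143, -0.0305]
```

To row units: 0.096 m is 0.128, 0.06 m is 0.08, 0.3 degrees is 0.0033.

Emit:
play_rows --motion '[[[-0.0303,-0.0571,0,0,0.0033,0],[-0.0303,-0.0571,0.04,0,0.0033,0],[-0.0303,-0.0571,0.08,0,0.0033,0],[-0.0303,-0.0571,0.12,0,0.0033,0],[-0.0303,-0.0571,0.128,0,0.0033,0],[-0.0303,-0.0571,0.128,0,0.0033,0],[-0.0303,-0.0571,0.128,0,0.0033,0]]]'

```text
time_s: 12.53
position: [0.4396, 0.2966, 0.061]
tcp_rot: [[0.954, -0.3, -0.001], [-0.3, -0.954, -0.002], [-0.0, 0.002, -1.0]]
force: [0.9, 0.0, 0.7]
opening: 0.8
grasp_force: 0.0
```

Run:
```python
from h import *
s=bot.read_state(); print(s['position'],s['opening'])
go(.439,.299,.022,-17.4)
```

```text
[0.43963091 0.29664213 0.0609897 ] 0.7995058796174854
row [-0.0013, -0.0022, 0.039, 0.1411, 0.0047, -0.0438]
```

To row units: 0.039 m is 0.052, -0.0013 m is -0.0017.

Emit:
play_rows --motion '[[[-0.0017,-0.0016,0.0267,0,0,0],[-0.0017,-0.0016,0.0453,0,0,0],[-0.0017,-0.0016,0.052,0,0,0],[-0.0017,-0.0016,0.052,0,0,0],[-0.0017,-0.0016,0.052,0,0,0]]]'

```text
time_s: 12.95
position: [0.4393, 0.2981, 0.0236]
tcp_rot: [[0.954, -0.3, 0.002], [-0.3, -0.954, -0.001], [0.002, 0.001, -1.0]]
force: [0.1, -0.6, -0.1]
opening: 0.802
grasp_force: 0.0
```

Emit:
play_rows --motion '[[[0,0,0,0,0,0],[0,0,0,0,0,0],[0,0,0,0,0,0],[0,0,0,0,0,0],[0,0,0,0,0,0],[0,0,0,0,0,0]]]' --fingers 0.0

```text
time_s: 13.45
position: [0.4385, 0.2981, 0.0228]
tcp_rot: [[0.954, -0.3, 0.0], [-0.3, -0.954, -0.002], [0.001, 0.002, -1.0]]
force: [-0.4, -0.1, 2.2]
opening: 0.46
grasp_force: 29.9
```

Run:
```python
from h import *
c,s_=np.cos(np.radians(6.5)),np.sin(np.radians(6.5))
h=np.array([.671,-.049])-.2*np.array([c,s_]); print(h)
s=bot.read_state(); go(h[0],h[1],s['position'][2],6.5)
```

```text
[ 0.47228563 -0.07164064]
row [0.1431, 0.3427, 0.0007, 0.0974, -0.032, -23.9347]
```

To row units: 0.168 m is 0.224, 0.144 m is 0.192, -11.9 degrees is -0.1322.

Emit:
play_rows --motion '[[[0,0,-0.0013,0,0,0],[0.0133,0.032,-0.0013,0,0,-0.0189],[0.0267,0.064,-0.0013,0,0,-0.0378],[0.04,0.096,-0.0013,0,0,-0.0567],[0.0533,0.128,-0.0013,0,0,-0.0756],[0.0667,0.16,-0.0013,0,0,-0.0944],[0.08,0.192,-0.0013,0,0,-0.1133],[0.0933,0.224,-0.0013,0,0,-0.1322]]]'

```text
time_s: 14.12
position: [0.4545, 0.1155, 0.0238]
tcp_rot: [[0.996, -0.095, -0.001], [-0.095, -0.996, -0.002], [-0.001, 0.002, -1.0]]
force: [0.0, -0.6, -0.9]
opening: 0.458
grasp_force: 29.9
```

Run:
```python
from h import *
s=bot.read_state(); print(s['position'],s['opening'],s['force']); go(.4723,-.0716,.0235,6.5)
```

```text
[0.45447138 0.11553035 0.02375844] 0.4581122109734993 [ 0.00928343 -0.61256294 -0.92162967]
row [0.0355, 0.1846, 0.0007, 0.1255, 0.0582, -11.9293]
```

To row units: 0.1846 m is 0.2461, 0.0355 m is 0.0473, -11.9 degrees is -0.1322.

Emit:
play_rows --motion '[[[0.0067,0.0352,0,0,0,-0.0189],[0.0133,0.0703,0,0,0,-0.0378],[0.02,0.1053,0,0,0,-0.0567],[0.0267,0.1407,0,0,0,-0.0756],[0.0333,0.176,0,0,0,-0.0944],[0.04,0.2107,0,0,0,-0.1133],[0.0473,0.2461,0,0,0,-0.1322],[0.0473,0.2461,0,0,0,-0.1322]]]'

```text
time_s: 14.78
position: [0.4749, -0.0753, 0.0243]
tcp_rot: [[0.994, 0.107, 0.004], [0.107, -0.994, -0.005], [0.004, 0.005, -1.0]]
force: [-0.3, -0.2, -1.7]
opening: 0.456
grasp_force: 29.9
```

Emit:
play_rows --motion '[[[0,0,0.0013,0,0,0],[0,0,0.0013,0,0,0],[0,0,0.0013,0,0,0]]]'

```text
time_s: 15.03
position: [0.4715, -0.0694, 0.0232]
tcp_rot: [[0.994, 0.112, -0.002], [0.112, -0.994, -0.002], [-0.002, 0.001, -1.0]]
force: [-1.0, -0.8, -0.4]
opening: 0.457
grasp_force: 29.9
```

Run:
```python
from h import *
s=bot.read_state(); print(s['position'],s['opening'],s['force'])
D={c:cap(c) for c in('side','top')}
for c in D:
    e=proj(D[c],[[.56,-.06,0]])[0]; m=hsvmask(D[c],(20,150,60),(35,255,255),e,45); m=m*1.
    print(c,e,m.sum())
    if c=='side': r=min((fit([(D[c],m)],WEDGE,p) for p in [(.537,-.064,a) for a in(0,.1,.2)]),key=lambda r:r[1]); print(r[0],np.degrees(r[0][2]),r[1])
a=[cv2.resize(D['side']['frame'][130:260,170:330],None,fx=4.8,fy=4.5,interpolation=cv2.INTER_CUBIC)]
cv2.imwrite('pics/c7.png',a[0][:,:,::-1])
```

```text
[ 0.47154915 -0.06940469  0.02318932] 0.4573881532302509 [-1.04431147 -0.77847445 -0.44590771]
side [269.55220487 200.72020508] 375.0
[ 0.53781085 -0.06038319  0.11175915] 6.40332789260688 0.9587660130718954
top [281.90170257 200.7904915 ] 256.0
```

View pics/c7.png

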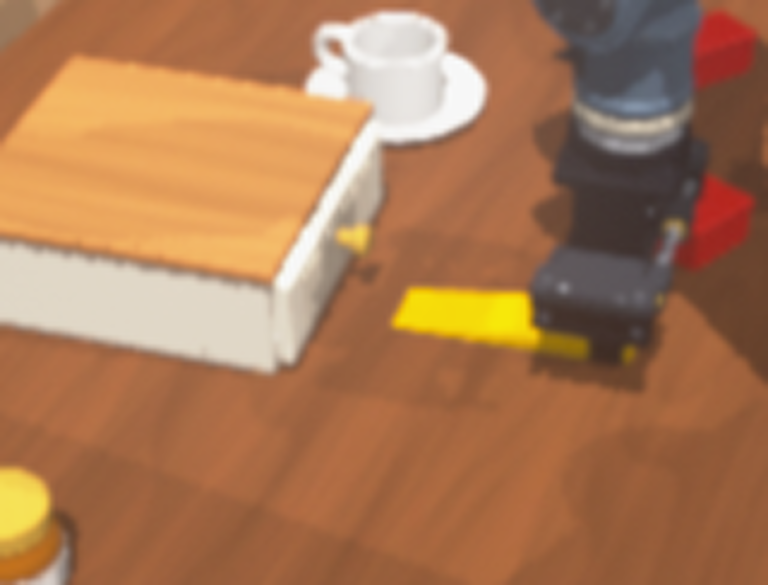

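The wedge is held flat, its tip at crop (402,308) pointing at the middle under the knob. I slide it in.

To row units: 0.075 m is 0.1, 0.07 m is 0.0933.

Emit:
play_rows --motion '[[[0.02,0,0,0,0,0],[0.04,0,0,0,0,0],[0.06,0,0,0,0,0],[0.08,0,0,0,0,0],[0.0933,0,0,0,0,0],[0.1,0,0,0,0,0],[0.1,0,0,0,0,0]]]'

```text
time_s: 15.72
position: [0.5477, -0.0613, 0.0233]
tcp_rot: [[0.994, 0.113, 0.001], [0.113, -0.994, -0.002], [0.001, 0.003, -1.0]]
force: [-0.7, -0.8, -2.0]
opening: 0.455
grasp_force: 29.9
```

To row units: 0.008 m is 0.0107, 0.003 m is 0.004.

Emit:
play_rows --motion '[[[0.004,0,0,0,0,0],[0.008,0,0,0,0,0],[0.0107,0,0,0,0,0],[0.0107,0,0,0,0,0]]]'

```text
time_s: 16.05
position: [0.555, -0.0613, 0.0233]
tcp_rot: [[0.994, 0.111, 0.0], [0.111, -0.994, -0.002], [-0.0, 0.002, -1.0]]
force: [-0.5, -0.3, -1.7]
opening: 0.454
grasp_force: 29.9
```

To row units: 0.006 m is 0.008, 0.002 m is 0.0027.

Emit:
play_rows --motion '[[[0.0027,0,0,0,0,0],[0.0053,0,0,0,0,0],[0.008,0,0,0,0,0],[0.008,0,0,0,0,0]]]'

```text
time_s: 16.38
position: [0.561, -0.0607, 0.0233]
tcp_rot: [[0.994, 0.111, -0.0], [0.111, -0.994, -0.002], [-0.0, 0.002, -1.0]]
force: [-0.7, 0.4, -2.1]
opening: 0.459
grasp_force: 29.9
```

Emit:
play_rows --motion '[[[0.0027,0,0,0,0,0],[0.0053,0,0,0,0,0],[0.008,0,0,0,0,0],[0.008,0,0,0,0,0]]]'

```text
time_s: 16.72
position: [0.5623, -0.0595, 0.0228]
tcp_rot: [[0.994, 0.112, -0.01], [0.112, -0.994, -0.001], [-0.01, -0.0, -1.0]]
force: [-9.0, -3.3, 2.1]
opening: 0.46
grasp_force: 29.9
```

To row units: 0.006 m is 0.008, 0.004 m is 0.0053.

Emit:
play_rows --motion '[[[0.0027,0,0,0,0,0],[0.0053,0,0,0,0,0],[0.008,0,0,0,0,0],[0.008,0,0,0,0,0]]]'

```text
time_s: 17.05
position: [0.5633, -0.0586, 0.0227]
tcp_rot: [[0.993, 0.114, -0.021], [0.114, -0.994, 0.0], [-0.021, -0.003, -1.0]]
force: [-16.4, -6.3, 9.4]
opening: 0.459
grasp_force: 30.0
```

To row units: 0.005 m is 0.0067, -0.003 m is -0.004.

Emit:
play_rows --motion '[[[0.0027,0,-0.0027,0,0,0],[0.0053,0,-0.004,0,0,0],[0.0067,0,-0.004,0,0,0],[0.0067,0,-0.004,0,0,0]]]'

```text
time_s: 17.38
position: [0.5689, -0.057, 0.0239]
tcp_rot: [[0.993, 0.112, -0.02], [0.112, -0.994, 0.002], [-0.02, -0.004, -1.0]]
force: [-11.2, -2.5, -4.2]
opening: 0.459
grasp_force: 30.0
```

To row units: 0.008 m is 0.0107, 0.006 m is 0.008.

Emit:
play_rows --motion '[[[0.004,0,0.0013,0,0,0],[0.008,0,0.0013,0,0,0],[0.0107,0,0.0013,0,0,0],[0.0107,0,0.0013,0,0,0]]]'

```text
time_s: 17.72
position: [0.5763, -0.0559, 0.023]
tcp_rot: [[0.993, 0.113, -0.021], [0.113, -0.994, 0.002], [-0.021, -0.005, -1.0]]
force: [-12.9, -1.3, -1.4]
opening: 0.456
grasp_force: 30.0
```

To row units: 0.004 m is 0.0053, 0.002 m is 0.0027.

Emit:
play_rows --motion '[[[0.0027,0,0,0,0,0],[0.0053,0,0,0,0,0],[0.0053,0,0,0,0,0]]]'

```text
time_s: 17.97
position: [0.5802, -0.0554, 0.0229]
tcp_rot: [[0.993, 0.113, -0.021], [0.113, -0.994, 0.002], [-0.021, -0.005, -1.0]]
force: [-12.2, -1.5, -1.2]
opening: 0.46
grasp_force: 30.0
```

To row units: 0.008 m is 0.0107, 0.002 m is 0.0027.

Emit:
play_rows --motion '[[[0.0027,0,0,0,0,0],[0.0053,0,0,0,0,0],[0.008,0,0,0,0,0],[0.0107,0,0,0,0,0],[0.0107,0,0,0,0,0],[0.0107,0,0,0,0,0]]]'

```text
time_s: 18.47
position: [0.5882, -0.0545, 0.0228]
tcp_rot: [[0.993, 0.113, -0.021], [0.113, -0.994, 0.002], [-0.021, -0.004, -1.0]]
force: [-13.1, -0.1, -1.4]
opening: 0.458
grasp_force: 30.0
```

Run:
```python
from h import *
s=bot.read_state(); print(s['position'],s['opening'],s['force'],s['grasp_force'])
d=cap('side'); D2=cap('top')
cv2.imwrite('pics/c8.png',cv2.resize(d['frame'][130:260,170:330],None,fx=4.8,fy=4.5,interpolation=cv2.INTER_CUBIC)[:,:,::-1])
```

```text
[ 0.58820428 -0.05452863  0.02283562] 0.4582849233751831 [-13.10781319  -0.13175445  -1.41132777] 30.00056859338656
```

View pics/c8.png

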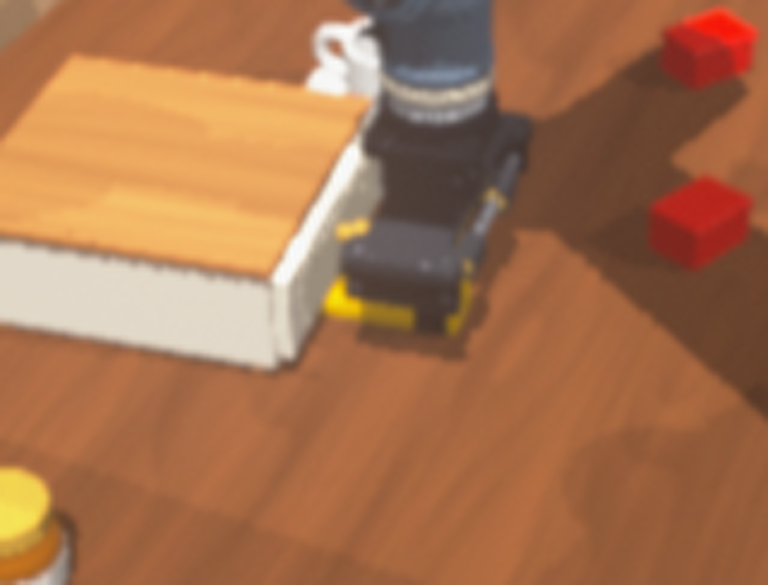

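The wedge is under the front at crop (335,300), with the gripper clear of the knob at (352,228). I check the lift by the image shift at the front edge.

Run:
```python
from h import *
d=cap('side'); cv2.imwrite('pics/side9.png',d['frame'][:,:,::-1])
a=cv2.imread('pics/c7.png',0); b=cv2.cvtColor(cv2.resize(d['frame'][130:260,170:330],None,fx=4.8,fy=4.5,interpolation=cv2.INTER_CUBIC),cv2.COLOR_RGB2GRAY)
for n,(x,y,w,h) in dict(front=(205,225,85,90),bot=(200,330,100,60),back=(30,40,80,50),jar=(0,455,90,110)).items():
    T=a[y:y+h,x:x+w]; (dx,dy),r=cv2.phaseCorrelate(np.float32(T),np.float32(b[y:y+h,x:x+w]),cv2.createHanningWindow((w,h),cv2.CV_32F)); print(n,dx/4.8,dy/4.5,r)
p=proj(d,[[.659,.05,.09],[.659,.05,.094],[.659,.05,0],[.659,.05,.004]]); print(p[1]-p[0],p[3]-p[2])
```

```text
front -0.03925767184215445 -0.9949591671475465 0.2501468830344118
bot 0.03979581096822542 -1.0309741730197526 0.29988995202382407
back -0.02044380134453405 -0.0023670706224802667 0.8057328963279724
jar -0.016820660793852582 -0.007211522847170058 0.8626070792586715
[-0.0651643  -1.04746023] [-0.05977424 -0.96238381]
```

The front has lifted about 4 mm, while the back and the jar have not moved. I hand it in.

```bash
python3 -c "
from rig import bot
print(bot.hand_in())"
```

```text
the job is handed in; nothing more can be done
None
```

The job is handed in, with no verdict returned: the green tin is in the shut drawer, and the wedge, still gripped, holds the cabinet front about 4 mm up (measured from the camera image).

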